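# Load the reagent holders

### The arm

A 6-joint arm with a two-finger parallel gripper is mounted at the origin on a cart in front of the work surface, level with it; the furniture and walls round the work are solid. World frame = base frame: x ahead of the robot, y to its left, z up, the work surface at z = 0. Lengths are in m, angles in degrees, forces in N, time in s.
With the tool pointing down it reaches from about 0.275 to 0.775 m from the base axis. Payload 14.6 kg.
Tool frame: the origin (TCP) lies midway between the tips of the shut fingers; the grasp point (between the pads) lies ctrl.grip_point_offset behind it (ctrl.grip_point_offset is the distance from the TCP to the grasp point, in m); z points along the fingers, y is the line along which they close (so a half turn about z gives the same grasp; the last joint's range is limited). The gripper opens to 85 mm and grips with 20 to 120 N. Pads are 22 mm wide; open, the fingers measure 114 mm over their backs; the gripper's body (76 mm by 85 mm) begins 54 mm behind the grasp point. The pads swing forward as they close: fully open they stand 13 mm farther back than shut.
Start: joints at [62.091, 15.075, -2.767, 72.158, 0, 81.102], TCP at [0.171, 0.496, 0.231] pointing down, gripper open.
Joint ranges: [-151.79, 151.79], [-50.71, 97.33], [-67.44, 78.34], [-121.81, 120.89], [-77.56, 73.72], [-180, 180]. Speed limits (degrees/s): [108.29, 108.29, 147.25, 159.86, 180, 180].

### API

Orientations are given as a 3x3 rotation matrix whose columns are the frame's x, y, z axes.
In Python, from cell import ctrl gives the robot as it stands.
- The arm moves only by the tool servo_tool, never from a script. Its arguments are lists of equal length, an entry for each row: "slide": the shift along the tool's x, y, z as a fraction of full scale, a list of three; "delta_rot": the turn, a rotation vector about the tool's x, y, z as a fraction of full scale, a list of three; "claw": the closure, from -1 (fully open) to 1 (shut). A call has 1 to 10 rows; each row shifts and turns the commanded pose from where the row before left it, along the tool's axes as they then stand; what a row does not reach is not made up. Full scale, the value 1, is 30 cm for a shift and pi/2 rad for a turn. A row lasts 1/8 s, in which the tool goes at most 62.5 mm and 10.7 degrees, less where a joint would pass 70% of its speed; a pose out of reach is approached as far as the arm can. A call with a number of a shift or a turn outside -1 to 1 is refused whole. A call with a gripper value outside its range is refused whole. The fingers move at their own pace and stop on an object; the grip force is fixed at half the most. Time passes only in rows, so rows that do not move let the fingers close. It gives the time, the measured TCP pose, the force, the opening and the grip force at its end, in the units of the state.
- ctrl.get_state(): the state, without advancing time (a new reading comes with each control period).
- ctrl.capture(name): name is "scene" or "top"; returns a dict with "img" (480x640x3 uint8, blue, green, red), "fx", "fy", "cx", "cy" (pixels), "R" (3x3) and "t" (3): a world point X has camera coordinates R X + t. Camera axes: x right, y down, z forward; pixel columns grow to the right and rows downward; lengths in m; the calibration is good to about 2 mm. A picture is of the moment at which its call begins. There is no depth.
- ctrl.hand_in(): hands the job in; it is judged then, once.
The state is a dict: "time": time; "qpos": joint angles; "dq": joint speeds; "joint_efforts": joint torques, N m; "position": TCP position; "ee_rot": TCP orientation; "wrist_force": force on the tool from outside, world axes, zero at the start; "ft_torque": the same for the moment, N m; "width": finger opening in m; "finger_force": force on a finger pad.
Only numpy, scipy, OpenCV 4.12 (cv2) and the standard library are available. Lean on these libraries where they do the work, as an engineer would, in place of code of your own. Each camera call takes 0.05 s, during which the arm holds its last target. There are 200 camera calls.

### The job

Put the four small reagent bottles that stand on the open bench in front of you away in their holders: stand the two slim white bottles upright in the two round recesses of the one holder, and the two squat amber bottles upright in the two square recesses of the other, one bottle to a recess. Do not tip any bottle over on the way, and leave the large bottle, the test cassette and the marker pen where they are.

Things in the scene. Friction and masses are not known exactly. Their poses are not given: they have to be found in the camera images.
- slim_bottle_1: Slim reagent bottle, white with a blue cap, round body 25 mm diameter and 58 mm high, 64 mm over the cap; about 30 g. It starts upright on the bench, at least 60 mm from the next bottle, centre to centre. Origin: centre of its underside, z up its axis. One of two alike; it belongs in either round recess of round_holder.
- slim_bottle_2: Slim reagent bottle, white with a blue cap, round body 25 mm diameter and 58 mm high, 64 mm over the cap; about 30 g. It starts upright on the bench, at least 60 mm from the next bottle, centre to centre. Origin: centre of its underside, z up its axis. One of two alike; it belongs in either round recess of round_holder.
- squat_bottle_1: Squat reagent bottle, amber with a small red cap, round body 29 mm diameter and 52 mm high, 56 mm over the cap; about 30 g. It starts upright on the bench, at least 60 mm from the next bottle, centre to centre. Origin: centre of its underside, z up its axis. It belongs in either square recess of square_holder.
- squat_bottle_2: Squat reagent bottle, amber with a small yellow cap, round body 29 mm diameter and 52 mm high, 56 mm over the cap; about 30 g. It starts upright on the bench, at least 60 mm from the next bottle, centre to centre. Origin: centre of its underside, z up its axis. It belongs in either square recess of square_holder.
- round_holder: Grey plastic holder block fixed to the bench, 72 mm (x) by 136 mm (y) by 18 mm high, plus a small 8 mm high screwed lug 11 mm beyond each end. Two round (44 mm diameter) recesses, centred at x = 0, y = +33 and y = -33 mm in its frame; recess floor 5 mm above the bench, 13 mm deep. Origin: centre of its underside, z up, y along its length.
- square_holder: Grey plastic holder block fixed to the bench, 72 mm (x) by 136 mm (y) by 18 mm high, plus a small 8 mm high screwed lug 11 mm beyond each end. Two square (46 by 46 mm, sides along x and y) recesses, centred at x = 0, y = +33 and y = -33 mm in its frame; recess floor 5 mm above the bench, 13 mm deep. Origin: centre of its underside, z up, y along its length.
- large_bottle: Bystander: large white bottle with a blue nozzle cap, 62 mm diameter, 150 mm high, standing loose on the bench at the back, under the wall shelf with binders (0.6 m up, over x > 0.6, y < 0.05: keep the arm clear of it). Origin: centre of its underside.
- cassette: Bystander: flat white test cassette, 70 mm (x) by 20 mm (y) by 5 mm, lying loose on the bench near the bottles. Origin: centre of its underside.
- marker: Bystander: marker pen with white barrel and black cap, 140 mm long (y), 15 mm high, lying loose on the bench behind the bottles. Origin: middle of its underside.
Not all that is in view belongs to the job. What is shaped like the slim_bottle_2 but green is not meant.

How it is judged:
By the outcome, as a careful person would: the job done as asked, in the order asked, and still so for the second after the job is handed in, with the robot touching nothing.
It also fails if it takes over 80 s, if anything falls off the work surface, if the arm or the gripper's body presses on something with over 40 N, if the wrist force passes 120 N, or if a joint passes its speed limit or range.

## Working session

There is one attempt and no reset: what is moved stays moved. The work goes in short steps, Python scripts to look and compute and a tool call to move; the robot and the scene stay as the last step left them, time stands still between calls to the robot, and variables do not carry over. Pictures are saved under pics/ and viewed, at most 14 in all, crops included, and the job is handed in when it is done.

Besides the shell and the picture viewer there is one more tool, called after "Emit:" as name(argument=value, ...) on one line, values as JSON. servo_tool: Moves the arm, as the interface text tells. Shift numbers are shares of 30 cm and turn numbers shares of pi/2 rad, none past 1 either way. Its arguments: {"type":"object","properties":{"slide":{"type":"array","items":{"type":"array","items":{"type":"number","minimum":-1,"maximum":1}}},"delta_rot":{"type":"array","items":{"type":"array","items":{"type":"number","minimum":-1,"maximum":1}}},"claw":{"type":"array","items":{"type":"number"}}},"required":["slide","delta_rot","claw"]}

```bash
mkdir -p pics; ls
python3 - <<'E'
from cell import ctrl
import cv2,numpy as np,pickle
for n in("scene","top"):
    c=ctrl.capture(n);cv2.imwrite(f"pics/{n}0.png",c["img"]);pickle.dump(c,open(f"{n}0.pkl","wb"))
    print(n,c["fx"],c["cx"],c["cy"],np.round(c["R"],3).tolist(),c["t"])
s=ctrl.get_state();print(s,ctrl.grip_point_offset)
E
```

```text
pics
scene 561.9669640158334 309.9842559012433 240.3384223602886 [[-0.526, -0.851, 0.013], [-0.406, 0.237, -0.883], [0.748, -0.469, -0.47]] [0.3311984  0.24954759 0.84337856]
top 575.3455067177129 315.9341662194878 241.73194700461724 [[0.005, -1.0, -0.013], [-0.985, -0.003, -0.175], [0.175, 0.013, -0.984]] [0.05688906 0.55226328 0.99742193]
{'time': 0.1, 'qpos': array([ 6.20916281e+01,  1.50970930e+01, -2.80025047e+00,  7.21600846e+01,
       -2.26483698e-04,  8.11024575e+01]), 'dq': array([-0.04883172, -0.01997782,  0.04969708,  0.00896873,  0.01503288,
        0.03366913]), 'joint_efforts': array([ 3.48123576e-03, -6.38575172e+01,  3.85061288e+01,  1.00484796e-02,
       -1.50867791e-04,  8.50028528e-06]), 'position': array([0.17089584, 0.49613207, 0.23086336]), 'ee_rot': array([[-9.45456989e-01,  3.25746628e-01, -4.65646645e-04],
       [ 3.25746925e-01,  9.45456584e-01, -8.87588094e-04],
       [ 1.51119858e-04, -9.90859330e-04, -9.99999498e-01]]), 'wrist_force': array([ 0.40365321,  0.75862709, -0.14681604]), 'ft_torque': array([ 0.04850749, -0.02207855, -0.0158501 ]), 'finger_force': 0.0, 'width': 0.08551974292527204} 0.0187
```

View pics/scene0.png

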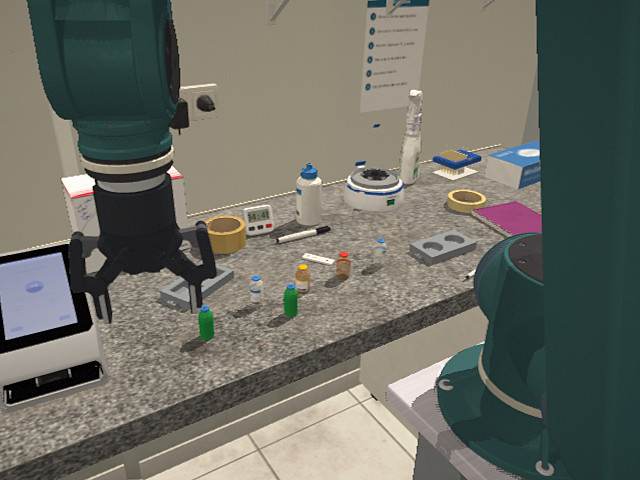

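View pics/top0.png

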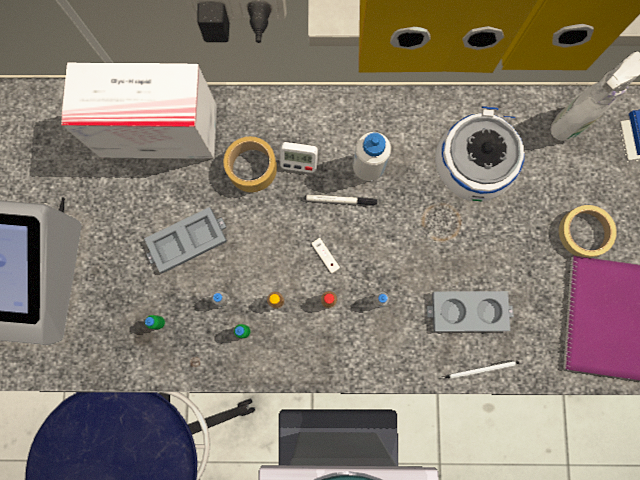

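```bash
cat > h.py <<'E'
import cv2,numpy as np,pickle
def cast(c,uv,z):
    uv=np.atleast_2d(uv).astype(float);d=np.c_[(uv[:,0]-c["cx"])/c["fx"],(uv[:,1]-c["cy"])/c["fy"],np.ones(len(uv))]@c["R"]
    o=-c["R"].T@c["t"];return o+d*((z-o[2])/d[:,2])[:,None]
def blobs(img,lo,hi,box,amin=15):
    u0,v0,u1,v1=box;m=cv2.inRange(cv2.cvtColor(img,cv2.COLOR_BGR2HSV),lo,hi);k=np.zeros_like(m);k[v0:v1,u0:u1]=m[v0:v1,u0:u1]
    n,_,s,ce=cv2.connectedComponentsWithStats(k);return [(ce[i],s[i]) for i in range(1,n) if s[i][4]>=amin]
E
python3 - <<'E'
from h import *
t=pickle.load(open("top0.pkl","rb"));s=pickle.load(open("scene0.pkl","rb"))
C={"blue":((95,90,90),(125,255,255),.062),"yel":((15,150,120),(32,255,255),.055),"red":((0,150,100),(8,255,255),.055)}
for n,(lo,hi,z) in C.items():
    for c,box in((t,(120,270,420,350)),(s,(180,230,400,300))):
        for ce,st in blobs(c["img"],lo,hi,box,8): print(n,ce.round(1),st[:5],cast(c,ce,z).round(4)[0,:2])
# holders: grey block tops
g=cv2.GaussianBlur(t["img"],(3,3),0)
for name,(u0,v0,u1,v1) in {"sq":(135,200,235,280),"rd":(420,280,520,342)}.items():
    cr=t["img"][v0:v1,u0:u1];cv2.imwrite(f"pics/{name}.png",cr)
a=cv2.resize(t["img"][200:350,130:330],None,fx=4,fy=4,interpolation=cv2.INTER_CUBIC)
b=cv2.resize(t["img"][270:345,320:520],None,fx=4,fy=4,interpolation=cv2.INTER_CUBIC)
cv2.imwrite("pics/cropA.png",a);cv2.imwrite("pics/cropB.png",b)
E
```

```text
blue [217.2 296.9] [213 293   9   9  63] [0.4501 0.2331]
blue [382.3 297.9] [378 294  10   9  63] [ 0.4496 -0.0587]
blue [149.1 321.1] [145 317   9   9  67] [0.4071 0.3517]
blue [239.1 330.3] [235 326   9  10  65] [0.3918 0.1926]
blue [380.5 240.2] [377 238   8   5  25] [ 0.4464 -0.0589]
blue [255.3 277.9] [252 276   8   5  34] [0.4458 0.2335]
blue [290.4 286.5] [287 284   8   6  39] [0.3876 0.1923]
blue [254.7 291.3] [250 290  10   3  19] [0.4061 0.2548]
yel [274.1 298.6] [269 294  11  10  95] [0.4481 0.1328]
yel [242.6 243.4] [239 237   6  12  16] [0.5911 0.19  ]
yel [302.6 266.9] [298 265  10   5  39] [0.4455 0.1317]
yel [298.5 273. ] [296 272   6   4  12] [0.4302 0.15  ]
yel [301.8 279.4] [296 278  12   4  24] [0.4073 0.1565]
red [328.7 298.1] [324 293  11  11  91] [0.4493 0.0357]
red [343.4 254.1] [340 252   8   5  35] [0.4473 0.0343]
red [342.5 259.7] [338 259  10   2  14] [0.4294 0.049 ]
```

View pics/cropA.png

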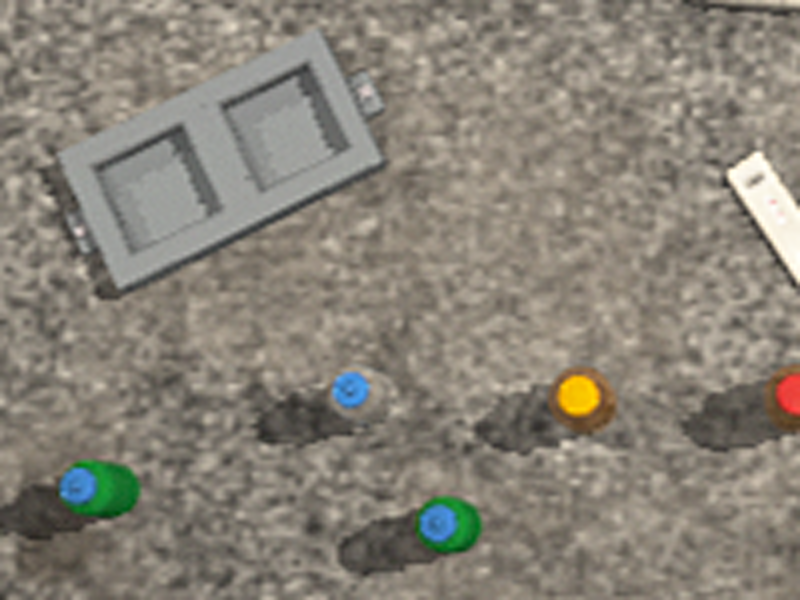

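View pics/cropB.png

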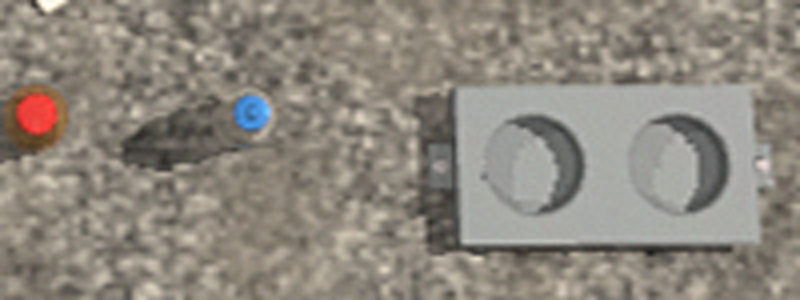

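Top view, candidates with blue caps: (217,297) and (382,298) have white bodies, so these are the slim bottles. (149,321) and (239,330) are the green decoys. The ambers are yellow-capped at (274,299) and red-capped at (329,298). The square holder is at about (186,240) and the round holder at about (471,312).

```bash
cat >> h.py <<'E'
def go(x,y,z,yaw):
    from cell import ctrl
    s=ctrl.get_state();R=s["ee_rot"];d=R.T@(np.array([x,y,z])-s["position"])/.3
    c=np.degrees(np.arctan2(R[1,1],R[0,1]));print("t",s["time"],"pos",s["position"].round(4),"yaw",c.round(2),"w",round(s["width"],4),"slide",d.round(3),"turnz",round((c-yaw)/90,3))
E
python3 - <<'E'
from h import *
t=pickle.load(open("top0.pkl","rb"))
A=lambda p:np.array(p)/4+[130,200]; B=lambda p:np.array(p)/4+[320,270]
r=cast(t,B([[534,164],[679,165]]),.018);print("round",r.round(4),np.linalg.norm(r[0]-r[1]))
bl=cast(t,B([[456,86],[752,86],[762,243],[460,245]]),.018);print(bl.round(4),bl.mean(0))
for q in ([[94,165],[182,127],[220,212],[133,254]],[[222,103],[308,65],[348,150],[262,191]],[[58,157],[318,30],[384,160],[120,291]]):
    p=cast(t,A(q),.018);print("sq",p.mean(0).round(4),np.degrees(np.arctan2(*(p[1]-p[2])[1::-1])).round(1),np.degrees(np.arctan2(*(p[0]-p[3])[1::-1])).round(1))
E
```

```text
round [[ 0.4296 -0.1928  0.018 ]
 [ 0.4294 -0.2588  0.018 ]] 0.06602824921665999
[[ 0.4651 -0.1583  0.018 ]
 [ 0.4656 -0.294   0.018 ]
 [ 0.3943 -0.2947  0.018 ]
 [ 0.3928 -0.1579  0.018 ]] [ 0.42947877 -0.22623241  0.018     ]
sq [0.5461 0.3346 0.018 ] 26.0 26.0
sq [0.576  0.2757 0.018 ] 26.5 26.2
sq [0.5607 0.3055 0.018 ] 28.1 27.3
```

Emit:
servo_tool(slide=[[0,0,0],[0,0,0],[0,0,0],[0,0,0],[0,0,0],[0,0,0],[0,0,0],[0,0,0],[0,0,0]], delta_rot=[[0,0,0.11],[0,0,0.11],[0,0,0.11],[0,0,0.11],[0,0,0.11],[0,0,0.11],[0,0,0.11],[0,0,0.019],[0,0,0]], claw=[-1,-1,-1,-1,-1,-1,-1,-1,-1])

```text
time: 1.23
position: [0.171, 0.4963, 0.2312]
ee_rot: [[-0.003, 1.0, -0.0], [1.0, 0.003, -0.0], [-0.0, -0.0, -1.0]]
wrist_force: [0.3, 0.2, -0.2]
width: 0.0857
finger_force: 0.0
```

```bash
python3 -c "
from h import *;go(.448,.233,.14,0)"
```

```text
t 1.225 pos [0.171  0.4963 0.2312] yaw 0.15 w 0.0857 slide [-0.88   0.921  0.304] turnz 0.002
```

Emit:
servo_tool(slide=[[-0.11,0.115,0],[-0.11,0.115,0],[-0.11,0.115,0],[-0.11,0.115,0],[-0.11,0.115,0.04],[-0.11,0.115,0.06],[-0.11,0.115,0.1],[-0.11,0.115,0.1],[0,0,0],[0,0,0]], delta_rot=[[0,0,0],[0,0,0],[0,0,0],[0,0,0],[0,0,0],[0,0,0],[0,0,0],[0,0,0],[0,0,0],[0,0,0]], claw=[-1,-1,-1,-1,-1,-1,-1,-1,-1,-1])

```text
time: 2.48
position: [0.4468, 0.2324, 0.1415]
ee_rot: [[-0.001, 1.0, -0.0], [1.0, 0.001, 0.0], [0.0, -0.0, -1.0]]
wrist_force: [-0.5, 0.4, 0.1]
width: 0.0855
finger_force: 0.0
```

```bash
python3 -c "
from h import *;go(.448,.233,.024,0)"
```

```text
t 2.475 pos [0.4468 0.2324 0.1415] yaw 0.05 w 0.0855 slide [0.002 0.004 0.392] turnz 0.001
```

Emit:
servo_tool(slide=[[0.002,0.004,0.1],[0,0,0.1],[0,0,0.1],[0,0,0.092],[0,0,0],[0,0,0],[0,0,0],[0,0,0],[0,0,0],[0,0,0]], delta_rot=[[0,0,0],[0,0,0],[0,0,0],[0,0,0],[0,0,0],[0,0,0],[0,0,0],[0,0,0],[0,0,0],[0,0,0]], claw=[-1,-1,-1,-1,-1,1,1,1,1,1])

```text
time: 3.72
position: [0.4485, 0.233, 0.0243]
ee_rot: [[0.0, 1.0, 0.001], [1.0, -0.0, 0.0], [0.0, 0.001, -1.0]]
wrist_force: [-1.9, 0.3, 8.4]
width: 0.0236
finger_force: 58.3
```

```bash
python3 -c "
from h import *;go(.4295,-.2588,.14,0)"
```

```text
t 3.725 pos [0.4485 0.233  0.0243] yaw -0.02 w 0.0236 slide [-1.639 -0.062 -0.386] turnz -0.0
```

Emit:
servo_tool(slide=[[0,0,-0.06],[0,0,-0.11],[0,0,-0.11],[0,0,-0.11],[-0.08,-0.01,0],[-0.13,-0.01,0],[-0.14,-0.01,0],[-0.14,-0.01,0],[-0.14,-0.01,0],[-0.14,0,0]], delta_rot=[[0,0,0],[0,0,0],[0,0,0],[0,0,0],[0,0,0],[0,0,0],[0,0,0],[0,0,0],[0,0,0],[0,0,0]], claw=[1,1,1,1,1,1,1,1,1,1])

```text
time: 4.97
position: [0.4327, 0.0005, 0.141]
ee_rot: [[0.0, 1.0, 0.0], [1.0, -0.0, -0.0], [-0.0, 0.0, -1.0]]
wrist_force: [1.5, 0.8, -0.8]
width: 0.0237
finger_force: 58.8
```

Emit:
servo_tool(slide=[[-0.14,-0.01,0],[-0.14,0,0],[-0.14,0,0],[-0.14,0,0],[-0.14,0,0],[-0.11,0,0],[-0.06,0,0],[0,0,0],[0,0,0]], delta_rot=[[0,0,0],[0,0,0],[0,0,0],[0,0,0],[0,0,0],[0,0,0],[0,0,0],[0,0,0],[0,0,0]], claw=[1,1,1,1,1,1,1,1,1])

```text
time: 6.1
position: [0.4298, -0.2581, 0.1407]
ee_rot: [[-0.0, 1.0, -0.0], [1.0, 0.0, 0.0], [0.0, -0.0, -1.0]]
wrist_force: [-1.3, -0.2, 0.4]
width: 0.0236
finger_force: 58.8
```

```bash
python3 -c "
from h import *
from cell import ctrl
go(.4295,-.2588,.0305,0)
a=ctrl.capture('scene')['img'][150:400,250:570];b=ctrl.capture('top')['img'][200:450,350:640];cv2.imwrite('pics/p1.png',np.hstack([a,b]))"
```

```text
t 6.1 pos [ 0.4298 -0.2581  0.1407] yaw 0.01 w 0.0236 slide [-0.003 -0.001  0.367] turnz 0.0
```

View pics/p1.png

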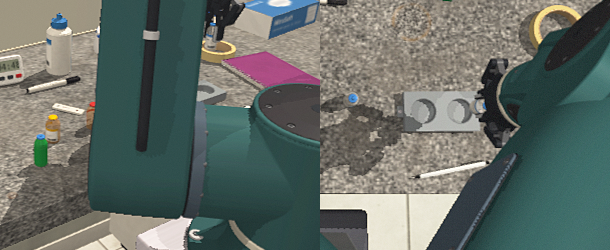

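The slim bottle is still held upright (left panel, about (212,30)), so I'm lowering it.

Emit:
servo_tool(slide=[[-0.003,-0.001,0.1],[0,0,0.1],[0,0,0.08],[0,0,0.05],[0,0,0.025],[0,0,0.013],[0,0,0],[0,0,0],[0,0,0]], delta_rot=[[0,0,0],[0,0,0],[0,0,0],[0,0,0],[0,0,0],[0,0,0],[0,0,0],[0,0,0],[0,0,0]], claw=[1,1,1,1,1,1,1,1,1])

```text
time: 7.32
position: [0.4298, -0.2602, 0.0306]
ee_rot: [[0.0, 1.0, 0.0], [1.0, -0.0, -0.0], [-0.0, 0.0, -1.0]]
wrist_force: [0.2, 0.5, -0.9]
width: 0.0236
finger_force: 58.8
```

Emit:
servo_tool(slide=[[0,0,0],[0,0,0],[0,0,0],[0,0,0],[0,0,-0.08],[0,0,-0.1],[0,0,-0.1],[0,0,-0.1],[0,0,0],[0,0,0]], delta_rot=[[0,0,0],[0,0,0],[0,0,0],[0,0,0],[0,0,0],[0,0,0],[0,0,0],[0,0,0],[0,0,0],[0,0,0]], claw=[-0.5,-1,-1,-1,-1,-1,-1,-1,-1,-1])

```text
time: 8.57
position: [0.4294, -0.2598, 0.1437]
ee_rot: [[0.0, 1.0, -0.0], [1.0, -0.0, 0.0], [0.0, -0.0, -1.0]]
wrist_force: [0.9, 0.1, 0.7]
width: 0.0856
finger_force: 0.0
```

```bash
python3 -c "
from h import *
go(.4485,-.059,.14,0)"
```

```text
t 8.575 pos [ 0.4294 -0.2598  0.1437] yaw -0.02 w 0.0856 slide [0.669 0.063 0.012] turnz -0.0
```

Emit:
servo_tool(slide=[[0.08,0.01,0],[0.12,0.01,0],[0.12,0.01,0],[0.12,0.01,0],[0.12,0.01,0.01],[0.11,0.013,0],[0,0,0],[0,0,0]], delta_rot=[[0,0,0],[0,0,0],[0,0,0],[0,0,0],[0,0,0],[0,0,0],[0,0,0],[0,0,0]], claw=[-1,-1,-1,-1,-1,-1,-1,-1])

```text
time: 9.57
position: [0.4483, -0.0592, 0.1407]
ee_rot: [[0.0, 1.0, -0.001], [1.0, -0.0, 0.0], [0.0, -0.001, -1.0]]
wrist_force: [0.6, 0.3, -0.6]
width: 0.0853
finger_force: 0.0
```

```bash
python3 -c "
from h import *
from cell import ctrl
go(.4485,-.059,.024,0)
c=ctrl.capture('top');cv2.imwrite('pics/p2.png',c['img'][180:420,140:600])
for ce,st in blobs(c['img'],(95,90,90),(125,255,255),(420,270,530,345),8): print(ce,st,cast(c,ce,.067)[0].round(4))"
```

```text
t 9.575 pos [ 0.4483 -0.0592  0.1407] yaw -0.0 w 0.0853 slide [0.001 0.001 0.389] turnz -0.0
```

View pics/p2.png

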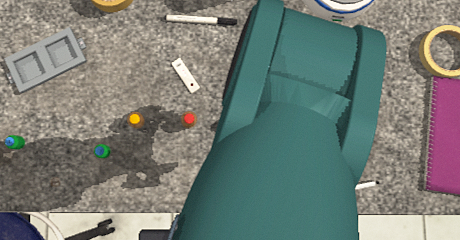

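The arm hides the round holder here. The ambers at crop (135,119) and (190,118) are undisturbed. I'll pick slim bottle 2 next.

Emit:
servo_tool(slide=[[0.001,0.001,0.1],[0,0,0.1],[0,0,0.1],[0,0,0.09],[0,0,0],[0,0,0],[0,0,0],[0,0,0],[0,0,0],[0,0,0]], delta_rot=[[0,0,0],[0,0,0],[0,0,0],[0,0,0],[0,0,0],[0,0,0],[0,0,0],[0,0,0],[0,0,0],[0,0,0]], claw=[-1,-1,-1,-1,-1,1,1,1,1,1])

```text
time: 10.88
position: [0.4493, -0.0589, 0.025]
ee_rot: [[0.0, 1.0, 0.001], [1.0, -0.0, -0.001], [-0.001, 0.001, -1.0]]
wrist_force: [-2.1, 0.4, 10.8]
width: 0.0235
finger_force: 58.3
```

Emit:
servo_tool(slide=[[0,0,-0.06],[0,0,-0.11],[0,0,-0.11],[0,0,-0.11],[-0.08,-0.013,0],[-0.13,-0.02,0],[-0.13,-0.02,0],[-0.105,-0.01,0],[0,0,0],[0,0,0]], delta_rot=[[0,0,0],[0,0,0],[0,0,0],[0,0,0],[0,0,0],[0,0,0],[0,0,0],[0,0,0],[0,0,0],[0,0,0]], claw=[1,1,1,1,1,1,1,1,1,1])

```text
time: 12.12
position: [0.4298, -0.1918, 0.1413]
ee_rot: [[0.0, 1.0, -0.0], [1.0, -0.0, 0.0], [0.0, -0.0, -1.0]]
wrist_force: [-0.5, 0.6, -0.3]
width: 0.0237
finger_force: 58.8
```

```bash
python3 -c "
from h import *
go(.4295,-.1928,.0305,0)"
```

```text
t 12.125 pos [ 0.4298 -0.1918  0.1413] yaw -0.03 w 0.0237 slide [-0.003 -0.001  0.369] turnz -0.0
```

Emit:
servo_tool(slide=[[-0.003,-0.001,0.1],[0,0,0.1],[0,0,0.08],[0,0,0.05],[0,0,0.025],[0,0,0.013],[0,0,0],[0,0,0],[0,0,0]], delta_rot=[[0,0,0],[0,0,0],[0,0,0],[0,0,0],[0,0,0],[0,0,0],[0,0,0],[0,0,0],[0,0,0]], claw=[1,1,1,1,1,1,1,1,1])

```text
time: 13.25
position: [0.4298, -0.1933, 0.0312]
ee_rot: [[0.0, 1.0, 0.0], [1.0, -0.0, -0.0], [-0.0, 0.0, -1.0]]
wrist_force: [0.5, -0.8, -0.7]
width: 0.0235
finger_force: 58.8
```

Emit:
servo_tool(slide=[[0,0,0],[0,0,0],[0,0,0],[0,0,0],[0,0,-0.08],[0,0,-0.1],[0,0,-0.1],[0,0,-0.1],[0,0,0],[0,0,0]], delta_rot=[[0,0,0],[0,0,0],[0,0,0],[0,0,0],[0,0,0],[0,0,0],[0,0,0],[0,0,0],[0,0,0],[0,0,0]], claw=[-0.5,-1,-1,-1,-1,-1,-1,-1,-1,-1])

```text
time: 14.5
position: [0.4294, -0.193, 0.1443]
ee_rot: [[0.0, 1.0, -0.0], [1.0, -0.0, 0.0], [0.0, -0.0, -1.0]]
wrist_force: [-0.5, 0.2, 0.0]
width: 0.0853
finger_force: 0.0
```

```bash
python3 -c "
from h import *
go(.448,.035,.14,0)"
```

```text
t 14.5 pos [ 0.4294 -0.193   0.1443] yaw -0.02 w 0.0853 slide [0.76  0.062 0.015] turnz -0.0
```

Emit:
servo_tool(slide=[[0.08,0.01,0],[0.14,0.01,0],[0.14,0.01,0],[0.14,0.01,0],[0.14,0.01,0.015],[0.12,0.012,0],[0,0,0],[0,0,0]], delta_rot=[[0,0,0],[0,0,0],[0,0,0],[0,0,0],[0,0,0],[0,0,0],[0,0,0],[0,0,0]], claw=[-1,-1,-1,-1,-1,-1,-1,-1])

```text
time: 15.5
position: [0.448, 0.0346, 0.1397]
ee_rot: [[0.0, 1.0, -0.001], [1.0, -0.0, -0.0], [-0.0, -0.001, -1.0]]
wrist_force: [-0.6, -0.7, -0.9]
width: 0.0854
finger_force: 0.0
```

```bash
python3 -c "
from h import *
from cell import ctrl
go(.448,.035,.022,0)
c=ctrl.capture('top')
for ce,st in blobs(c['img'],(95,90,90),(125,255,255),(420,270,530,345),8): print(ce,st,cast(c,ce,.067)[0].round(4))"
```

```text
t 15.5 pos [0.448  0.0346 0.1397] yaw -0.0 w 0.0854 slide [0.001 0.001 0.392] turnz -0.0
[459.75     309.015625] [456 305   9   9  64] [ 0.4303 -0.1928  0.067 ]
[497.64516129 309.19354839] [494 305   9   9  62] [ 0.4302 -0.2587  0.067 ]
```

Emit:
servo_tool(slide=[[0.001,0.001,0.1],[0,0,0.1],[0,0,0.1],[0,0,0.092],[0,0,0],[0,0,0],[0,0,0],[0,0,0],[0,0,0],[0,0,0]], delta_rot=[[0,0,0],[0,0,0],[0,0,0],[0,0,0],[0,0,0],[0,0,0],[0,0,0],[0,0,0],[0,0,0],[0,0,0]], claw=[-1,-1,-1,-1,-1,1,1,1,1,1])

```text
time: 16.8
position: [0.4491, 0.0351, 0.0235]
ee_rot: [[0.0, 1.0, 0.001], [1.0, -0.0, -0.0], [-0.0, 0.001, -1.0]]
wrist_force: [-2.6, -0.3, 11.4]
width: 0.0275
finger_force: 58.3
```

Emit:
servo_tool(slide=[[0,0,-0.06],[0,0,-0.11],[0,0,-0.11],[0,0,-0.11],[0.08,0.03,0],[0.13,0.04,0],[0.14,0.04,0],[0.14,0.04,0],[0.14,0.04,0],[0.14,0.04,0]], delta_rot=[[0,0,0],[0,0,0],[0,0,0],[0,0,0],[0,0,0],[0,0,0],[0,0,0],[0,0,0],[0,0,0],[0,0,0]], claw=[1,1,1,1,1,1,1,1,1,1])

```text
time: 18.05
position: [0.5179, 0.2677, 0.1401]
ee_rot: [[0.0, 1.0, 0.0], [1.0, -0.0, 0.0], [0.0, 0.0, -1.0]]
wrist_force: [1.8, -0.8, 0.7]
width: 0.0273
finger_force: 59.1
```

Emit:
servo_tool(slide=[[0.12,0.04,0],[0.06,0.03,0],[0,0,0],[0,0,0],[0,0,0],[0,0,0],[0,0,0],[0,0,0]], delta_rot=[[0,0,0],[0,0,0],[0,0,-0.08],[0,0,-0.08],[0,0,-0.08],[0,0,-0.05],[0,0,0],[0,0,0]], claw=[1,1,1,1,1,1,1,1])

```text
time: 19.05
position: [0.5387, 0.3201, 0.1399]
ee_rot: [[-0.438, 0.899, 0.0], [0.899, 0.438, 0.0], [-0.0, 0.0, -1.0]]
wrist_force: [-0.1, -0.7, -0.2]
width: 0.0274
finger_force: 59.1
```

```bash
python3 -c "
from h import *
go(.5461,.3346,.0285,26.2)"
```

```text
t 19.05 pos [0.5387 0.3201 0.1399] yaw 25.98 w 0.0274 slide [0.033 0.043 0.371] turnz -0.002
```

Emit:
servo_tool(slide=[[0.033,0.043,0],[0,0,0.1],[0,0,0.1],[0,0,0.08],[0,0,0.05],[0,0,0.025],[0,0,0.014],[0,0,0],[0,0,0],[0,0,0]], delta_rot=[[0,0,-0.002],[0,0,0],[0,0,0],[0,0,0],[0,0,0],[0,0,0],[0,0,0],[0,0,0],[0,0,0],[0,0,0]], claw=[1,1,1,1,1,1,1,1,1,1])

```text
time: 20.3
position: [0.5462, 0.3348, 0.0295]
ee_rot: [[-0.442, 0.897, 0.001], [0.897, 0.442, 0.0], [-0.0, 0.001, -1.0]]
wrist_force: [-0.4, 0.0, -1.1]
width: 0.0272
finger_force: 59.2
```

Emit:
servo_tool(slide=[[0,0,0],[0,0,0],[0,0,0],[0,0,0],[0,0,-0.08],[0,0,-0.1],[0,0,-0.1],[0,0,-0.1],[0,0,0],[0,0,0]], delta_rot=[[0,0,0],[0,0,0],[0,0,0],[0,0,0],[0,0,0],[0,0,0],[0,0,0],[0,0,0],[0,0,0],[0,0,0]], claw=[-0.5,-1,-1,-1,-1,-1,-1,-1,-1,-1])

```text
time: 21.55
position: [0.5458, 0.3346, 0.1425]
ee_rot: [[-0.442, 0.897, -0.001], [0.897, 0.442, -0.0], [0.0, -0.001, -1.0]]
wrist_force: [-1.4, 1.1, -0.5]
width: 0.0852
finger_force: 0.0
```

```bash
python3 -c "
from h import *
go(.4475,.1325,.14,26.2)"
```

```text
t 21.55 pos [0.5458 0.3346 0.1425] yaw 26.26 w 0.0852 slide [-0.459 -0.592  0.009] turnz 0.001
```

Emit:
servo_tool(slide=[[-0.06,-0.08,0],[-0.08,-0.1,0],[-0.08,-0.1,0],[-0.08,-0.1,0.009],[-0.08,-0.1,0],[-0.079,-0.112,0],[0,0,0],[0,0,0]], delta_rot=[[0,0,0],[0,0,0],[0,0,0],[0,0,0],[0,0,0],[0,0,0],[0,0,0],[0,0,0]], claw=[-1,-1,-1,-1,-1,-1,-1,-1])

```text
time: 22.55
position: [0.4477, 0.1328, 0.14]
ee_rot: [[-0.442, 0.897, -0.0], [0.897, 0.442, 0.0], [0.0, -0.0, -1.0]]
wrist_force: [0.3, 0.2, 0.3]
width: 0.0852
finger_force: 0.0
```

```bash
python3 -c "
from h import *
from cell import ctrl
go(.4475,.1325,.0225,26.2)
c=ctrl.capture('scene')
for ce,st in blobs(c['img'],(0,150,100),(8,255,255),(150,200,320,300),8): print(ce,st,cast(c,ce,.06)[0].round(4))
cv2.imwrite('pics/p3.png',cv2.resize(c['img'][200:350,100:400],None,fx=2,fy=2))"
```

```text
t 22.55 pos [0.4477 0.1328 0.14  ] yaw 26.24 w 0.0852 slide [-0.001 -0.001  0.392] turnz 0.0
[184.56818182 269.45454545] [180 267  10   6  44] [0.5438 0.3337 0.06  ]
[184.08333333 275.58333333] [180 275  10   3  12] [0.5233 0.3424 0.06  ]
```

View pics/p3.png

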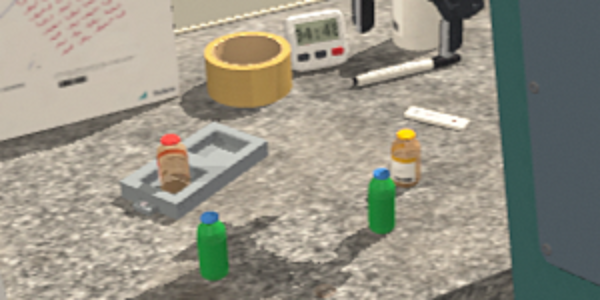

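The red-capped bottle stands upright in the near recess (crop (172,165)), and the yellow-capped one is undisturbed at (405,157).

Emit:
servo_tool(slide=[[-0.001,-0.001,0.1],[0,0,0.1],[0,0,0.1],[0,0,0.092],[0,0,0],[0,0,0],[0,0,0],[0,0,0],[0,0,0],[0,0,0]], delta_rot=[[0,0,0],[0,0,0],[0,0,0],[0,0,0],[0,0,0],[0,0,0],[0,0,0],[0,0,0],[0,0,0],[0,0,0]], claw=[-1,-1,-1,-1,-1,1,1,1,1,1])

```text
time: 23.85
position: [0.448, 0.1323, 0.0236]
ee_rot: [[-0.442, 0.897, 0.001], [0.897, 0.442, 0.0], [-0.0, 0.001, -1.0]]
wrist_force: [-2.4, -0.1, 10.8]
width: 0.0274
finger_force: 58.4
```

Emit:
servo_tool(slide=[[0,0,-0.06],[0,0,-0.11],[0,0,-0.11],[0,0,-0.11],[0,0,0],[0,0,0]], delta_rot=[[0,0,0],[0,0,0],[0,0,0],[0,0,0],[0,0,0],[0,0,0]], claw=[1,1,1,1,1,1])

```text
time: 24.6
position: [0.4473, 0.1322, 0.1394]
ee_rot: [[-0.442, 0.897, -0.0], [0.897, 0.442, -0.0], [0.0, -0.0, -1.0]]
wrist_force: [-0.7, -0.1, -0.4]
width: 0.0273
finger_force: 59.1
```

```bash
python3 -c "
from h import *
go(.576,.2757,.14,26.2)"
```

```text
t 24.6 pos [0.4473 0.1322 0.1394] yaw 26.26 w 0.0273 slide [ 0.239  0.597 -0.002] turnz 0.001
```

Emit:
servo_tool(slide=[[0.03,0.07,0],[0.05,0.12,0],[0.05,0.13,0],[0.05,0.13,0],[0.04,0.1,0],[0.019,0.047,0],[0,0,0],[0,0,0]], delta_rot=[[0,0,0],[0,0,0],[0,0,0],[0,0,0],[0,0,0],[0,0,0],[0,0,0],[0,0,0]], claw=[1,1,1,1,1,1,1,1])

```text
time: 25.6
position: [0.5757, 0.2752, 0.1391]
ee_rot: [[-0.442, 0.897, -0.001], [0.897, 0.442, -0.001], [0.0, -0.001, -1.0]]
wrist_force: [-1.7, -0.4, -0.4]
width: 0.0275
finger_force: 59.2
```

```bash
python3 -c "
from h import *
go(.576,.2757,.029,26.2)"
```

```text
t 25.6 pos [0.5757 0.2752 0.1391] yaw 26.25 w 0.0275 slide [0.001 0.002 0.367] turnz 0.001
```

Emit:
servo_tool(slide=[[0.001,0.002,0.1],[0,0,0.1],[0,0,0.08],[0,0,0.05],[0,0,0.025],[0,0,0.012],[0,0,0],[0,0,0],[0,0,0]], delta_rot=[[0,0,0],[0,0,0],[0,0,0],[0,0,0],[0,0,0],[0,0,0],[0,0,0],[0,0,0],[0,0,0]], claw=[1,1,1,1,1,1,1,1,1])

```text
time: 26.72
position: [0.577, 0.2764, 0.0301]
ee_rot: [[-0.442, 0.897, 0.001], [0.897, 0.442, 0.0], [-0.0, 0.001, -1.0]]
wrist_force: [-0.4, 0.1, -1.1]
width: 0.0272
finger_force: 59.2
```

Emit:
servo_tool(slide=[[0,0,0],[0,0,0],[0,0,0],[0,0,0],[0,0,-0.08],[0,0,-0.1],[0,0,-0.1],[0,0,-0.1],[0,0,-0.1],[0,0,0]], delta_rot=[[0,0,0],[0,0,0],[0,0,0],[0,0,0],[0,0,0],[0,0,0],[0,0,0],[0,0,0],[0,0,0],[0,0,0]], claw=[-0.5,-1,-1,-1,-1,-1,-1,-1,-1,-1])

```text
time: 27.98
position: [0.5778, 0.2767, 0.1759]
ee_rot: [[-0.442, 0.897, 0.003], [0.897, 0.442, 0.001], [-0.0, 0.004, -1.0]]
wrist_force: [-0.0, 0.9, -0.5]
width: 0.0858
finger_force: 0.0
```

Emit:
servo_tool(slide=[[-0.04,-0.1,0],[-0.05,-0.12,0],[-0.05,-0.12,0],[-0.05,-0.12,0],[-0.05,-0.12,0],[0,0,0],[0,0,0]], delta_rot=[[0,0,0],[0,0,0],[0,0,0],[0,0,0],[0,0,0],[0,0,0],[0,0,0]], claw=[-1,-1,-1,-1,-1,-1,-1])

```text
time: 28.85
position: [0.4529, 0.1349, 0.1734]
ee_rot: [[-0.442, 0.897, 0.0], [0.897, 0.442, 0.0], [0.0, 0.0, -1.0]]
wrist_force: [0.6, -0.1, -0.2]
width: 0.0846
finger_force: 0.0
```

```bash
python3 -c "
from h import *
from cell import ctrl
a=ctrl.capture('scene')['img'][170:370,130:530];b=ctrl.capture('top')['img'][130:360,130:530];cv2.imwrite('pics/p4.png',cv2.resize(np.vstack([a,b]),None,fx=1.39,fy=1.39))"
```

```text
(no output)
```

View pics/p4.png

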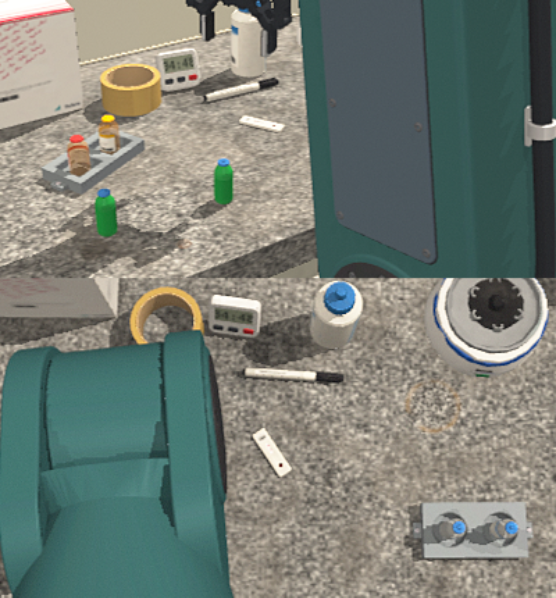

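Both ambers stand upright in the square recesses (crop (77,155) and (108,135)), and both slims in the round ones ((450,530) and (503,530)). The bystanders have not moved, and the gripper is clear of everything.

```bash
python3 -c "
from cell import ctrl
print(ctrl.hand_in())"
```

```text
the job is handed in; nothing more can be done
None
```

All four bottles stand upright in their holders, the large bottle, cassette and marker were left where they were, and the job is handed in at about 29 s of the 80 s allowed.

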